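# Index the repair turntable and lock it

## Task

Turn the indexing turntable by its upright black post until the red tongue clicks into place in the middle of the yellow fork, then press the black-headed locking pin straight down through fork and tongue until its head sits fully on the fork. Do not touch the open phone on the turntable and leave the charger, lighter and red screwdriver where they lie.

Things in the scene. Friction and masses are not known exactly. Their poses are not given: they have to be found in the camera images.
- indexer: Fixed base of the indexing turntable: grey foot 176 mm across. Origin: on the vertical axis at bench height; z up. A yellow fork stands on its -y side: two level cheeks 44 mm wide, from 110 to 160 mm from the axis, on a column ending at 175 mm; lower cheek z 18 to 30 mm, upper cheek z 52 to 64 mm. Its 12 mm holes are at (0, -132 mm) in this frame.
- turntable (a joint): Angle of the turntable, rad, growing counter-clockwise seen from above. At 0 the red tongue is in the fork, its hole under the pin. It clicks into a rest every 0.524 rad (30 degrees), 0 being one; passing a click takes about 5 N at the post. Starts between -2.2 and -0.5; end stops at -2.6 and 0.55. The aluminium disc is 210 mm across, its top at z = 46 mm.
- post_top (a point): Top of the upright black round post on the disc, 16 mm in diameter with a domed top, 111 mm above the bench (65 mm above the disc), 85 mm from the axis, on the other side of the axis from the tongue. Push it sideways or hold it to turn the table.
- tongue_hole (a point): Centre of the 13 mm round hole at the upper face (z = 46 mm) of the red tongue, 132 mm from the axis. The tongue is 40 mm wide, 10 mm thick and ends 153 mm from the axis.
- pin_head (a point): Centre of the top of the locking pin's round black head (27 mm across, 14 mm thick). 108 mm above the bench while the pin is up, 78 mm when fully home. The pin is vertical, 10 mm in diameter, and is held by friction (about 3 N) in the upper cheek, its tip 4 mm above the tongue.
- lock_pin (a joint): How far the locking pin is pushed down, m: 0 up, 0.030 fully home with its head on the fork.
- phone: Opened phone with a blue frame, 144x70x8 mm, fixed flat on the middle of the disc between four small blue clips. Origin: centre of its underside.
- charger: Loose white charger cube, 55x42 mm, 28 mm high; origin at the centre of its underside.
- lighter: Loose red pocket lighter lying flat, 78 mm long along y, 25 mm wide, 14 mm high; origin at the centre of its underside.
- driver: Loose red precision screwdriver, 132 mm long along y, 11 mm high; origin at the centre of the underside.

How it is judged:
By the outcome, as a careful person would: the job done as asked, in the order asked, and still so for the second after the job is handed in, with the robot touching nothing.
It also fails if it takes over 45 s, if anything falls off the work surface, if the arm or the gripper's body presses on something with over 40 N, if the wrist force passes 120 N, or if a joint passes its speed limit or range.

## Robot

A 7-joint arm with a two-finger parallel gripper is mounted at the origin on a cart in front of the work surface, level with it; the furniture and walls round the work are solid. World frame = base frame: x ahead of the robot, y to its left, z up, the work surface at z = 0. Lengths are in m, angles in degrees, forces in N, time in s.
With the tool pointing down it reaches from about 0.4 to 0.75 m from the base axis. Payload 19.5 kg.
Tool frame: the origin (TCP) lies midway between the tips of the shut fingers; the grasp point (between the pads) lies 19 mm behind it (manip.grip_point_offset is the z of the grasp point in the tool frame, in m); z points along the fingers, y is the line along which they close (so a half turn about z gives the same grasp; the last joint's range is limited). The gripper opens to 85 mm and grips with 20 to 120 N. Pads are 22 mm wide; open, the fingers measure 114 mm over their backs; the gripper's body (76 mm by 85 mm) begins 54 mm behind the grasp point. The pads swing forward as they close: fully open they stand 13 mm farther back than shut.
Start: joints at [-76.415, 40.479, -1.581, 85.061, 1.261, 54.483, -4.326], TCP at [0.158, 0.553, 0.199] pointing down, gripper open.
Joint ranges: [-155.06, 155.06], [-18.47, 123.98], [-90, 86.84], [0, 140.48], [-83.41, 263.41], [0, 116], [-161.91, 161.91]. Speed limits (degrees/s): [108.29, 108.29, 147.25, 147.25, 172.46, 172.46, 172.46].

## Interface

Orientations are given as [roll, pitch, yaw] about the fixed x, y, z axes, in that order (R = Rz(yaw) Ry(pitch) Rx(roll)).
In Python, from plant import manip, camera, get_calibration gives the robot as it stands.
- The arm moves only by the tool drive_tool, never from a script. Its argument "increments" is a list of rows, each a list of 4 numbers: the shift along the world's x, y, z in m, then the turn about the world's z in rad. In form: [[tx, ty, tz, spin], ...]. A call has 1 to 10 rows; each row shifts and turns the commanded pose from where the row before left it; what a row does not reach is not made up. A row lasts 1/12 s, in which the tool goes at most 41.7 mm and 7.16 degrees, less where a joint would pass 70% of its speed; a pose out of reach is approached as far as the arm can. A call with a gripper value outside its range is refused whole. "hand" is the finger opening in m, from 0 to 0.0854, set as the call begins (left out, the last holds). The fingers move at their own pace and stop on an object; "newtons" is the grip in N (left out, the last holds). Time passes only in rows, so rows that do not move let the fingers close. It gives the time, the measured TCP pose, the force, the opening and the grip force at its end, in the units of the state.
- manip.state(): the state, without advancing time (a new reading comes with each control period).
- camera(name): name is "scene" or "top" or "wrist"; returns (picture, depth): 400x640x3 uint8, red, green, blue; 400x640 float32, m along the optical axis (not along the pixel's ray), 0 where there is no reading.
- get_calibration(name): a dict with "fx", "fy", "cx", "cy" (pixels), "T" (4x4, takes a point from camera to world coordinates). Camera axes: x right, y up, looking along -z (the intrinsics and any distortion apply to the point x, -y, -z); pixel columns grow to the right and rows downward; lengths in m; the calibration is good to about 2 mm. A picture is of the moment at which its call begins: read the wrist's pose just before it. get_calibration takes no time and is no camera call; for the wrist camera it gives the pose at the moment of the call.
- manip.hand_in(): hands the job in; it is judged then, once.
The state is a dict: "t": time; "joints": joint angles; "qvel": joint speeds; "joint_torque": joint torques, N m; "tool_pos": TCP position; "ee_rot": TCP orientation; "wrist_force": force on the tool from outside, world axes, zero at the start; "moment": the same for the moment, N m; "opening": finger opening in m; "gripper_force": force on a finger pad.
Only numpy, scipy, OpenCV 4.12 (cv2) and the standard library are available. Lean on these libraries where they do the work, as an engineer would, in place of code of your own. Each camera call takes 0.05 s, during which the arm holds its last target. There are 200 camera calls.

## Working session

There is one attempt and no reset: what is moved stays moved. The work goes in short steps, Python scripts to look and compute and a tool call to move; the robot and the scene stay as the last step left them, time stands still between calls to the robot, and variables do not carry over. Pictures are saved under pics/ and viewed, at most 10 in all, crops included, and the job is handed in when it is done.

Besides the shell and the picture viewer there is one more tool, called after "Emit:" as name(argument=value, ...), one argument or row to a line, values as JSON. drive_tool: Moves the arm, as the interface text tells. Its arguments: {"type":"object","properties":{"increments":{"type":"array"},"hand":{"type":"number"},"newtons":{"type":"number"}},"required":["increments"]}

```bash
mkdir -p pics
cat > h.py <<'E'
import numpy as np,cv2
from plant import manip,camera,get_calibration
def snap(n,f):
    c=get_calibration(n);p,d=camera(n);cv2.imwrite(f'pics/{f}.png',p[:,:,::-1]);np.savez(f'{f}.npz',p=p,d=d,**{k:c[k] for k in('fx','fy','cx','cy','T')});return p,d
def pt(f,u,v,z=None):
    """world point at a pixel: from depth, or on the plane at height z"""
    a=np.load(f+'.npz');r=np.array([(u-a['cx'])/a['fx'],-(v-a['cy'])/a['fy'],-1]);T=a['T']
    if z is None:
        s=a['d'][int(round(v)),int(round(u))]
    else: s=(z-T[2,3])/(T[:3,:3]@r)[2]
    return (T@np.r_[r*s,1])[:3]
E
python3 -c "
from h import *
snap('top','top0');snap('scene','sc0');print(manip.state()); c=get_calibration('top');print(c)"
```

```text
{'t': 0.1, 'joints': array([-76.41631845,  40.50848688,  -1.58105801,  85.08002897,
         1.25873971,  54.48263915,  -4.32489099]), 'qvel': array([ 0.05925052, -0.14118524,  0.14317383, -0.05020237,  0.01355754,
       -0.10935416,  0.00515078]), 'joint_torque': array([ 1.95661036e-03, -8.84280968e+01,  1.23617861e+00, -2.36454749e+01,
        1.69632729e-02,  4.99456830e-03,  3.15985130e-05]), 'tool_pos': array([0.15816288, 0.5525551 , 0.19910014]), 'ee_rot': array([-1.79946122e+02,  9.70862990e-04,  1.64025957e+02]), 'wrist_force': array([-0.58943512,  0.33465623, -0.10334622]), 'moment': array([0.0290121 , 0.00373944, 0.02888196]), 'gripper_force': 0.0, 'opening': 0.08542368552517973}
{'fx': 504.7170817602052, 'fy': 504.7170817602052, 'cx': 315.7312341448568, 'cy': 199.90685434496433, 'T': array([[ 0.00545848,  0.98588764, -0.16731937,  0.30427561],
       [-0.99996298,  0.00426847, -0.00747101, -0.08816161],
       [-0.00665138,  0.16735395,  0.98587444,  1.2935075 ],
       [ 0.        ,  0.        ,  0.        ,  1.        ]])}
```

View pics/top0.png

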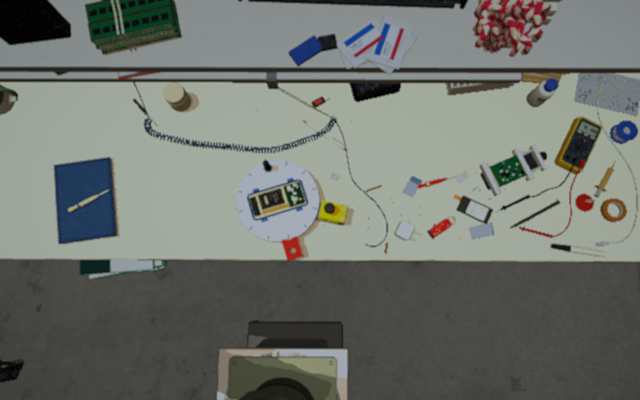

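View pics/sc0.png

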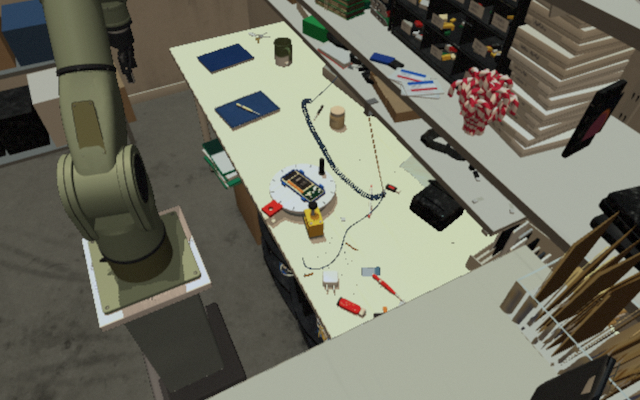

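```bash
python3 -c "
from h import *
p=cv2.imread('pics/top0.png')[145:270,220:365];cv2.imwrite('pics/c0.png',cv2.resize(p,None,fx=4.6,fy=4.6,interpolation=cv2.INTER_CUBIC))
for u,v,z in[(278,201,.046),(292,248,.046),(333,212,.064),(266,165,.111),(330,208,.108)]:print(pt('top0',u,v,z),pt('top0',u,v))"
```

```text
[0.51280867 0.01588749 0.046     ] [0.51154575 0.01525734 0.05355521]
[ 0.39535611 -0.02079624  0.046     ] [ 0.39862774 -0.01837646  0.00118931]
[ 0.48294883 -0.12149704  0.064     ] [ 0.48268052 -0.12144698  0.06584633]
[0.58964658 0.040936   0.111     ] [0.59053361 0.04133728 0.10732435]
[ 0.48612206 -0.11318141  0.108     ] [ 0.48538766 -0.11308036  0.11278776]
```

View pics/c0.png

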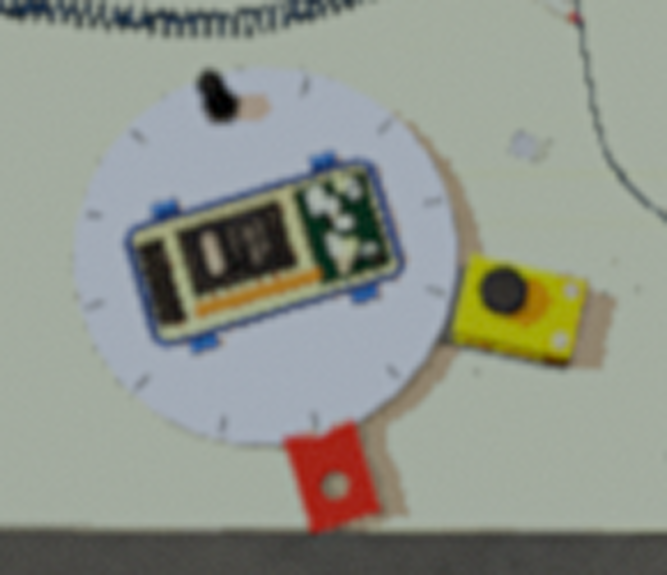

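The tongue is at crop (336,486), about two clicks clockwise of the fork. The post top is at (209,77), the pin head at (504,290) and the disc centre at (267,257).

```bash
cat >> h.py <<'E'
def cr(f,x,y,z): return pt(f,220+x/4.6,145+y/4.6,z)
E
python3 -c "
from h import *
C=cr('top0',267,257,.046);H=cr('top0',336,486,.046);P=cr('top0',209,77,.111);N=cr('top0',504,290,.108)
for q in(H,P,N):
  d=(q-C)[:2];print(q,np.hypot(*d),np.degrees(np.arctan2(d[1],d[0])))
print(C)"
```

```text
[ 0.38884163 -0.02345706  0.046     ] 0.13034632269566154 -162.4790098229759
[0.59770325 0.04247561 0.111     ] 0.08867490043527639 17.517740935590496
[ 0.48601299 -0.11214881  0.108     ] 0.1307777297516755 -101.97202622973863
[0.51314076 0.01578437 0.046     ]
```

Emit:
drive_tool(
  increments=[
    [0.018,-0.021,0,-0.106],
    [0.018,-0.021,0,-0.106],
    [0.018,-0.021,0,-0.106],
    [0.018,-0.021,0,-0.106],
    [0.018,-0.021,0,-0.106],
    [0.018,-0.021,0,-0.106],
    [0.018,-0.021,0,-0.106],
    [0.018,-0.021,0,-0.106],
    [0.018,-0.021,0,-0.106],
    [0.018,-0.021,0,-0.106],
  ],
  hand=0.0854,
)

```text
t: 0.93
tool_pos: [0.3388, 0.3416, 0.1994]
ee_rot: [-180.0, 0.0, 103.0]
wrist_force: [1.0, 0.1, 0.5]
opening: 0.0855
gripper_force: 0.0
```

Emit:
drive_tool(
  increments=[
    [0.018,-0.021,0,-0.106],
    [0.018,-0.021,0,-0.106],
    [0.018,-0.021,0,-0.106],
    [0.018,-0.021,0,-0.106],
    [0.018,-0.021,0,-0.106],
    [0.018,-0.021,0,-0.106],
    [0.018,-0.021,0,-0.106],
    [0.018,-0.021,0,-0.106],
    [0.018,-0.021,0,-0.106],
    [0.018,-0.021,0,-0.106],
  ],
)

```text
t: 1.77
tool_pos: [0.5189, 0.1316, 0.1993]
ee_rot: [-180.0, 0.0, 42.3]
wrist_force: [-0.3, 0.4, 0.3]
opening: 0.085
gripper_force: 0.0
```

Emit:
drive_tool(
  increments=[
    [0.018,-0.021,0,-0.106],
    [0.018,-0.021,0,-0.106],
    [0.018,-0.021,0,-0.106],
    [0.018,-0.021,0,-0.106],
    [0,0,0,0],
    [0,0,0,0],
  ],
)

```text
t: 2.27
tool_pos: [0.5904, 0.0476, 0.1988]
ee_rot: [180.0, 0.1, 18.2]
wrist_force: [0.2, 0.5, -0.2]
opening: 0.0854
gripper_force: 0.0
```

```bash
python3 -c "
from h import *
snap('wrist','w0');print(get_calibration('wrist'))"
```

```text
{'fx': 280.580825813018, 'fy': 280.580825813018, 'cx': 320.7182285303352, 'cy': 205.08241841104365, 'T': array([[ 3.13645257e-01,  9.14146299e-01,  2.56833013e-01,
         6.53071150e-01],
       [-9.49540077e-01,  3.01799605e-01,  8.53852428e-02,
         6.84844304e-02],
       [ 5.42501731e-04, -2.70653916e-01,  9.62676562e-01,
         3.72798848e-01],
       [ 0.00000000e+00,  0.00000000e+00,  0.00000000e+00,
         1.00000000e+00]])}
```

View pics/w0.png

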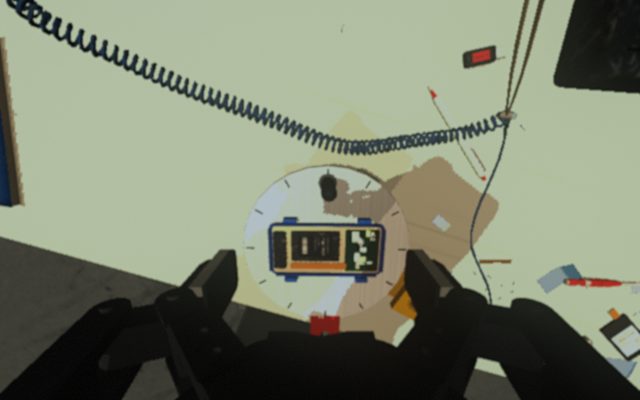

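The wrist view shows the post top at about (327,181) and its base at (329,196). The disc is centred near (327,243).

```bash
python3 -c "
from h import *
print(pt('w0',327,182,.111),pt('w0',328,184),pt('w0',329,198,.046),pt('w0',327,243,.046))"
```

```text
[0.60707976 0.04545664 0.111     ] [0.60235857 0.04239104 0.09359808] [0.57779382 0.03156077 0.046     ] [0.52170702 0.01533119 0.046     ]
```

```bash
python3 -c "
from h import *
a=np.load('w0.npz')
pts=np.array([pt('w0',u,v) for u in range(310,345) for v in range(165,210)])
m=(pts[:,2]>.075)&(pts[:,2]<.12);q=pts[m];print(len(q),q.mean(0),q.min(0),q.max(0))
t=q[q[:,2]>.104];print(len(t),t.mean(0))
print(pt('w0',329,192,.111),pt('w0',327,177,.046))
pts=np.array([pt('top0',u,v) for u in range(260,275) for v in range(155,175)]);q=pts[(pts[:,2]>.075)&(pts[:,2]<.12)];print(len(q),q.mean(0))
pts=np.array([pt('top0',u,v) for u in range(322,340) for v in range(198,218)]);q=pts[(pts[:,2]>.098)&(pts[:,2]<.125)];print(len(q),q.mean(0))"
```

```text
275 [0.59734798 0.04077391 0.10290737] [0.58810446 0.03213175 0.07626147] [0.60301285 0.04776646 0.11195902]
192 [0.59582238 0.04009503 0.10810483]
[0.5984685  0.04055962 0.111     ] [0.6012091  0.04192602 0.046     ]
52 [0.59536477 0.04285106 0.10260258]
98 [ 0.48824434 -0.1101309   0.10770165]
```

Emit:
drive_tool(
  increments=[
    [0.005,-0.0065,-0.02,0],
    [0,0,-0.025,0],
    [0,0,-0.025,0],
    [0,0,-0.025,0],
    [0,0,-0.024,0],
    [0,0,0,0],
    [0,0,0,0],
  ],
)

```text
t: 2.9
tool_pos: [0.5947, 0.043, 0.0806]
ee_rot: [-180.0, 0.1, 18.3]
wrist_force: [0.4, 0.1, 1.4]
opening: 0.0854
gripper_force: 0.0
```

Emit:
drive_tool(
  increments=[
    [0,0,0,0],
    [0,0,0,0],
    [0,0,0,0],
    [0,0,0,0],
    [0,0,0,0],
    [0,0,0,0],
    [0,0,0,0],
    [0,0,0,0],
    [0,0,0,0],
    [0,0,0,0],
  ],
  hand=0.005,
  newtons=20,
)

```text
t: 3.73
tool_pos: [0.5952, 0.0422, 0.0804]
ee_rot: [-180.0, 0.0, 18.3]
wrist_force: [-0.5, 1.2, -1.0]
opening: 0.0054
gripper_force: 0.0
```

```bash
python3 -c "
from h import *
snap('wrist','w1');p=snap('scene','sc1')[0]
a=cv2.imread('pics/w1.png')[100:400,120:520];b=cv2.resize(cv2.imread('pics/sc1.png')[120:270,240:440],None,fx=2,fy=2)
cv2.imwrite('pics/m1.png',np.hstack([a,b]))"
```

```text
(no output)
```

View pics/m1.png

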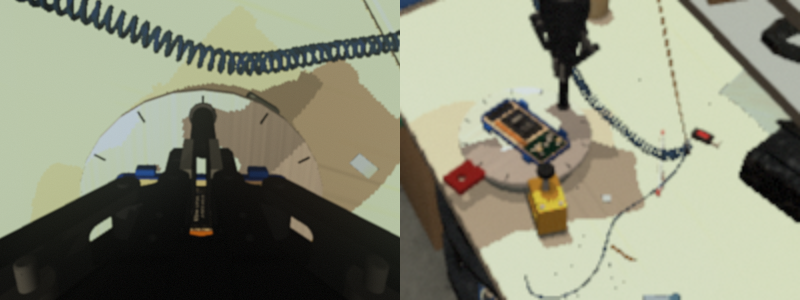

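```bash
python3 -c "
from h import *
s=manip.state();print(s['opening'],s['gripper_force'],s['tool_pos'],s['wrist_force'])
for v in range(195,330,8):print(v,pt('w1',323,v).round(3),pt('w1',308,v).round(3),pt('w1',338,v).round(3))
p=cv2.imread('pics/w1.png')[180:340,250:400];cv2.imwrite('pics/c2.png',cv2.resize(p,None,fx=3.7,fy=3.7,interpolation=cv2.INTER_CUBIC))"
```

```text
0.0047020528552384035 0.0 [0.59520735 0.04224172 0.0804317 ] [-0.24224007 -0.96079223 -0.02581629]
195 [0.611 0.044 0.045] [0.607 0.055 0.045] [0.614 0.033 0.046]
203 [0.606 0.043 0.049] [0.601 0.053 0.045] [0.608 0.031 0.046]
211 [0.603 0.042 0.06 ] [0.595 0.051 0.046] [0.602 0.029 0.045]
219 [0.603 0.042 0.08 ] [0.589 0.049 0.045] [0.596 0.027 0.046]
227 [0.603 0.042 0.095] [0.582 0.047 0.044] [0.59  0.025 0.046]
235 [0.602 0.042 0.105] [0.576 0.045 0.046] [0.584 0.023 0.046]
243 [0.599 0.041 0.109] [0.602 0.05  0.122] [0.607 0.036 0.122]
251 [0.595 0.04  0.111] [0.602 0.05  0.131] [0.606 0.036 0.131]
259 [0.56  0.027 0.045] [0.602 0.049 0.14 ] [0.606 0.036 0.139]
267 [0.553 0.025 0.045] [0.602 0.049 0.147] [0.606 0.037 0.146]
275 [0.548 0.023 0.049] [0.603 0.049 0.155] [0.607 0.038 0.155]
283 [0.541 0.021 0.05 ] [0.603 0.049 0.161] [0.607 0.038 0.161]
291 [0.537 0.02  0.054] [0.6   0.048 0.162] [0.607 0.039 0.167]
299 [0.529 0.017 0.053] [0.596 0.046 0.16 ] [0.611 0.041 0.178]
307 [0.522 0.015 0.053] [0.592 0.045 0.16 ] [0.608 0.04  0.178]
315 [0.514 0.012 0.053] [0.588 0.044 0.159] [0.606 0.039 0.179]
323 [0.507 0.01  0.053] [0.584 0.043 0.158] [0.603 0.038 0.179]
```

View pics/c2.png

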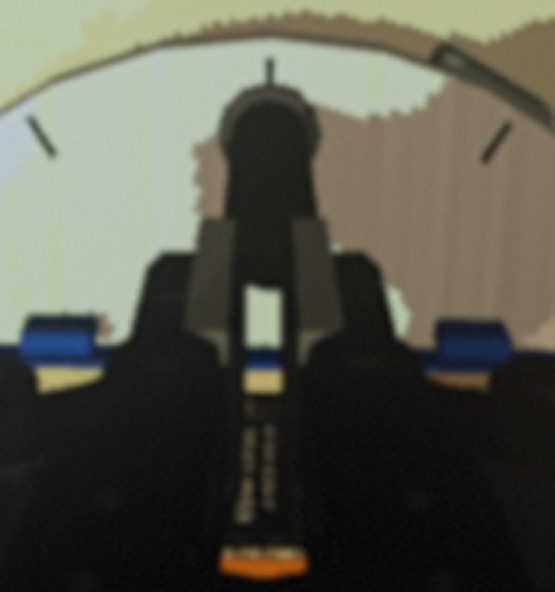

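```bash
python3 -c "
from h import *
for f,R in(('sc1',(340,120,440,200)),):
  pts=np.array([np.r_[pt(f,u,v),u,v] for u in range(290,350) for v in range(120,180)])
  d=np.hypot(pts[:,0]-.595,pts[:,1]-.042);q=pts[(d<.03)&(pts[:,2]>.055)]
  for k in sorted(set(q[:,4])):
    r=q[q[:,4]==k];print(int(k),len(r),r[:,3].min(),r[:,3].max(),r[:,:3].mean(0).round(3))
c=get_calibration('wrist')['T'];print(c[:3,3],manip.grip_point_offset)
s=manip.state();print(s['joints'],s['ee_rot'])
"
```

```text
120 3 322.0 330.0 [0.591 0.015 0.281]
131 1 313.0 313.0 [0.572 0.052 0.221]
132 4 312.0 315.0 [0.574 0.053 0.216]
133 15 312.0 326.0 [0.584 0.037 0.22 ]
134 14 312.0 326.0 [0.584 0.039 0.216]
135 14 313.0 326.0 [0.585 0.035 0.214]
136 13 313.0 325.0 [0.583 0.035 0.211]
137 13 313.0 325.0 [0.582 0.034 0.208]
138 14 313.0 326.0 [0.584 0.033 0.205]
139 14 313.0 326.0 [0.584 0.033 0.2  ]
140 15 313.0 327.0 [0.585 0.032 0.197]
141 15 313.0 328.0 [0.587 0.034 0.191]
142 16 313.0 328.0 [0.588 0.034 0.187]
143 15 313.0 327.0 [0.588 0.038 0.18 ]
144 14 314.0 327.0 [0.59  0.038 0.175]
145 13 315.0 327.0 [0.591 0.035 0.173]
146 13 315.0 327.0 [0.592 0.037 0.167]
147 13 315.0 327.0 [0.591 0.036 0.164]
148 10 316.0 326.0 [0.591 0.033 0.162]
149 9 316.0 325.0 [0.589 0.035 0.157]
150 9 316.0 325.0 [0.588 0.034 0.155]
151 10 316.0 325.0 [0.588 0.033 0.152]
152 9 316.0 325.0 [0.588 0.034 0.146]
153 10 316.0 325.0 [0.589 0.034 0.142]
154 10 316.0 325.0 [0.59  0.036 0.136]
155 10 316.0 325.0 [0.59  0.036 0.132]
156 10 316.0 325.0 [0.59  0.036 0.127]
157 9 317.0 325.0 [0.592 0.036 0.123]
158 6 318.0 323.0 [0.59  0.035 0.12 ]
159 5 319.0 323.0 [0.591 0.034 0.116]
160 5 319.0 323.0 [0.595 0.041 0.104]
161 5 319.0 323.0 [0.595 0.04  0.101]
162 5 319.0 323.0 [0.594 0.039 0.098]
163 5 319.0 323.0 [0.594 0.039 0.093]
164 5 319.0 323.0 [0.595 0.04  0.088]
165 5 319.0 323.0 [0.594 0.038 0.085]
166 5 319.0 323.0 [0.594 0.038 0.081]
167 5 319.0 323.0 [0.595 0.039 0.075]
168 5 319.0 323.0 [0.594 0.038 0.072]
169 5 319.0 323.0 [0.595 0.04  0.066]
170 5 319.0 323.0 [0.595 0.039 0.062]
171 4 319.0 322.0 [0.593 0.039 0.058]
172 1 320.0 320.0 [0.591 0.039 0.055]
[0.65816742 0.06194584 0.25430835] -0.0187
[-21.0635036   54.88481978  30.15399148  88.34469007 -34.61036556
  46.34618425 -48.84741692] [-1.79994888e+02  5.40706175e-03  1.82624177e+01]
```

The fingers shut just above the post. Both cameras put the real tips at z ≈ 0.117, while 0.080 is reported. I'll open, go down further and grip again.

Emit:
drive_tool(
  increments=[
    [0,0,0,0],
    [0,0,0,0],
    [0,0,0,0],
    [0,0,0,0],
    [0,0,0,0],
    [0,0,0,0],
    [0,0,0,0],
    [0,0,0,0],
  ],
  hand=0.06,
)

```text
t: 4.5
tool_pos: [0.5952, 0.0423, 0.0805]
ee_rot: [-180.0, 0.0, 18.3]
wrist_force: [0.1, -0.2, 0.6]
opening: 0.06
gripper_force: 0.0
```

Emit:
drive_tool(
  increments=[
    [0,-0.001,-0.01,0],
    [0,0,-0.01,0],
    [0,0,-0.01,0],
    [0,0,-0.005,0],
    [0,0,0,0],
    [0,0,0,0],
  ],
)

```text
t: 5.0
tool_pos: [0.5951, 0.0411, 0.0451]
ee_rot: [-180.0, 0.0, 18.3]
wrist_force: [-0.2, -0.3, 0.7]
opening: 0.06
gripper_force: 0.0
```

Emit:
drive_tool(
  increments=[
    [0,0,0,0],
    [0,0,0,0],
    [0,0,0,0],
    [0,0,0,0],
    [0,0,0,0],
    [0,0,0,0],
    [0,0,0,0],
    [0,0,0,0],
  ],
  hand=0.005,
  newtons=20,
)

```text
t: 5.67
tool_pos: [0.5955, 0.0411, 0.0458]
ee_rot: [180.0, -0.0, 18.3]
wrist_force: [-0.6, -2.2, 6.2]
opening: 0.0152
gripper_force: 20.9
```

Emit:
drive_tool(
  increments=[
    [-0.002,0.0056,0,0.0698],
    [-0.0024,0.0055,0,0.0698],
    [-0.0028,0.0053,0,0.0698],
    [-0.0031,0.0051,0,0.0698],
    [-0.0035,0.0049,0,0.0698],
    [-0.0038,0.0046,0,0.0698],
    [-0.0041,0.0043,0,0.0698],
    [-0.0044,0.004,0,0.0698],
    [0,0,0,0],
    [0,0,0,0],
  ],
)

```text
t: 6.5
tool_pos: [0.5694, 0.0799, 0.0458]
ee_rot: [179.9, -0.0, 50.3]
wrist_force: [2.1, -4.4, 3.1]
opening: 0.0149
gripper_force: 20.9
```

Emit:
drive_tool(
  increments=[
    [-0.0047,0.0037,0,0.0698],
    [-0.0049,0.0034,0,0.0698],
    [-0.0051,0.003,0,0.0698],
    [-0.0053,0.0027,0,0.0698],
    [-0.0055,0.0023,0,0.0698],
    [-0.0057,0.0019,0,0.0698],
    [-0.0058,0.0015,0,0.0698],
    [0,0,0,0],
    [0,0,0,0],
  ],
)

```text
t: 7.25
tool_pos: [0.5326, 0.0978, 0.0458]
ee_rot: [179.9, 0.1, 78.2]
wrist_force: [2.9, -8.0, 2.8]
opening: 0.0154
gripper_force: 20.9
```

Emit:
drive_tool(
  increments=[
    [0,0,0,0],
    [0,0,0,0],
    [0,0,0,0],
    [0,0,0,0],
    [0,0,0,0],
    [0,0,0,0],
    [0,0,0,0],
    [0,0,0,0],
  ],
  hand=0.06,
)

```text
t: 7.92
tool_pos: [0.5321, 0.0991, 0.0455]
ee_rot: [-180.0, 0.0, 78.3]
wrist_force: [0.3, -0.4, -0.4]
opening: 0.0599
gripper_force: 0.0
```

Emit:
drive_tool(
  increments=[
    [0,0,0.02,0],
    [0,0,0.03,0],
    [0,0,0.03,0],
    [0,0,0.03,0],
    [0,0,0.03,0],
    [0,0,0,0],
    [0,0,0,0],
  ],
  hand=0,
)

```text
t: 8.5
tool_pos: [0.5326, 0.0993, 0.1866]
ee_rot: [179.9, -0.1, 78.3]
wrist_force: [0.5, 0.8, -0.7]
opening: 0.0
gripper_force: 0.0
```

```bash
python3 -c "
from h import *
snap('top','top1');snap('scene','sc2')
p=cv2.resize(cv2.imread('pics/top1.png')[180:240,290:365],None,fx=6,fy=6,interpolation=cv2.INTER_CUBIC);q=cv2.resize(cv2.imread('pics/sc2.png')[165:255,255:345],None,fx=4,fy=4,interpolation=cv2.INTER_CUBIC)
cv2.imwrite('pics/m2.png',np.hstack([p[:340,:440],q[:340]]))
pts=np.array([pt('top1',u,v) for u in range(320,342) for v in range(196,220)]);q=pts[(pts[:,2]>.098)&(pts[:,2]<.125)];print(len(q),q.mean(0))
pts=np.array([pt('sc2',u,v) for u in range(300,330) for v in range(185,235)]);q=pts[(pts[:,2]>.1)&(pts[:,2]<.115)&(abs(pts[:,0]-.487)<.03)&(abs(pts[:,1]+.112)<.03)];print(len(q),q.mean(0))
"
```

```text
98 [ 0.48821196 -0.11012538  0.10792222]
58 [ 0.48569572 -0.11301365  0.10644855]
```

View pics/m2.png

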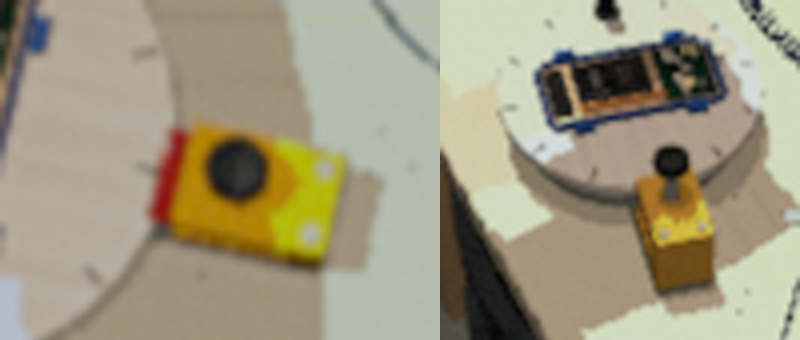

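```bash
python3 -c "
from h import *
pts=np.array([pt('sc2',u,v) for u in range(255,345) for v in range(130,200)]);q=pts[(pts[:,2]>.07)&(pts[:,2]<.115)&(np.hypot(pts[:,0]-.531,pts[:,1]-.099)<.025)];print(len(q),q.mean(0) if len(q) else '')
pts=np.array([pt('top1',u,v) for u in range(220,300) for v in range(140,240)]);q=pts[(pts[:,2]>.07)&(pts[:,2]<.115)&(np.hypot(pts[:,0]-.531,pts[:,1]-.099)<.025)];print(len(q),q.mean(0) if len(q) else '')
p0=pts0=np.array([pt('sc0',u,v) for u in range(290,350) for v in range(150,180)]);q=p0[(p0[:,2]>.07)&(p0[:,2]<.115)&(np.hypot(p0[:,0]-.595,p0[:,1]-.041)<.025)];print(len(q),q.mean(0))
"
```

```text
52 [0.53191653 0.09749328 0.09415773]
52 [0.53284579 0.09946015 0.10035838]
55 [0.59475138 0.03999324 0.0930552 ]
```

Emit:
drive_tool(
  increments=[
    [-0.0057,-0.0264,0,0],
    [-0.0057,-0.0264,0,0],
    [-0.0057,-0.0264,0,0],
    [-0.0057,-0.0264,0,0],
    [-0.0057,-0.0264,0,0],
    [-0.0057,-0.0264,0,0],
    [-0.0057,-0.0264,0,0],
    [-0.0057,-0.0264,0,0],
    [0,0,0,0],
    [0,0,0,0],
  ],
)

```text
t: 9.43
tool_pos: [0.4859, -0.1131, 0.1846]
ee_rot: [-179.9, 0.0, 78.1]
wrist_force: [0.9, 1.7, 0.1]
opening: 0.0
gripper_force: 0.0
```

Emit:
drive_tool(
  increments=[
    [0,0,-0.03,0],
    [0,0,-0.03,0],
    [0,0,-0.025,0],
    [0,0,-0.01,0],
    [0,0,0,0],
    [0,0,0,0],
    [0,0,0,0],
  ],
)

```text
t: 10.02
tool_pos: [0.4869, -0.1117, 0.0911]
ee_rot: [180.0, -0.0, 78.3]
wrist_force: [0.7, 0.0, 0.8]
opening: 0.0
gripper_force: 0.0
```

```bash
python3 -c "
from h import *
snap('wrist','w3');snap('scene','sc3')
p=cv2.resize(cv2.imread('pics/w3.png')[120:320,220:420],None,fx=2,fy=2);q=cv2.resize(cv2.imread('pics/sc3.png')[155:255,265:365],None,fx=4,fy=4,interpolation=cv2.INTER_CUBIC)
cv2.imwrite('pics/m3.png',np.hstack([p,q]))
pts=np.array([np.r_[pt('sc3',u,v),v] for u in range(300,330) for v in range(170,225)]);q=pts[(pts[:,2]>.07)&(np.hypot(pts[:,0]-.487,pts[:,1]+.112)<.025)]
for k in sorted(set(q[:,3])): r=q[q[:,3]==k];print(int(k),len(r),r[:,:3].mean(0).round(3))
"
```

```text
175 2 [ 0.506 -0.123  0.225]
176 8 [ 0.487 -0.123  0.229]
177 17 [ 0.483 -0.123  0.227]
178 16 [ 0.482 -0.123  0.224]
179 17 [ 0.483 -0.124  0.221]
180 17 [ 0.483 -0.125  0.218]
181 15 [ 0.483 -0.124  0.213]
182 14 [ 0.481 -0.123  0.209]
183 15 [ 0.48  -0.123  0.206]
184 15 [ 0.485 -0.12   0.197]
185 16 [ 0.487 -0.119  0.191]
186 18 [ 0.485 -0.117  0.186]
187 18 [ 0.484 -0.118  0.183]
188 18 [ 0.485 -0.118  0.179]
189 17 [ 0.486 -0.118  0.175]
190 13 [ 0.483 -0.118  0.172]
191 13 [ 0.48  -0.118  0.169]
192 13 [ 0.48  -0.119  0.166]
193 11 [ 0.483 -0.117  0.159]
194 11 [ 0.484 -0.117  0.155]
195 11 [ 0.484 -0.116  0.149]
196 11 [ 0.483 -0.117  0.147]
197 11 [ 0.484 -0.116  0.141]
198 9 [ 0.483 -0.117  0.138]
199 8 [ 0.482 -0.118  0.135]
200 7 [ 0.483 -0.118  0.131]
201 6 [ 0.486 -0.116  0.123]
202 8 [ 0.487 -0.107  0.109]
203 9 [ 0.487 -0.11   0.108]
204 9 [ 0.486 -0.113  0.107]
205 9 [ 0.484 -0.116  0.106]
206 9 [ 0.483 -0.119  0.106]
207 9 [ 0.483 -0.119  0.102]
208 6 [ 0.483 -0.122  0.1  ]
209 3 [ 0.486 -0.113  0.085]
210 3 [ 0.486 -0.114  0.081]
211 3 [ 0.486 -0.113  0.077]
212 3 [ 0.486 -0.114  0.072]
213 1 [ 0.484 -0.116  0.071]
```

View pics/m3.png

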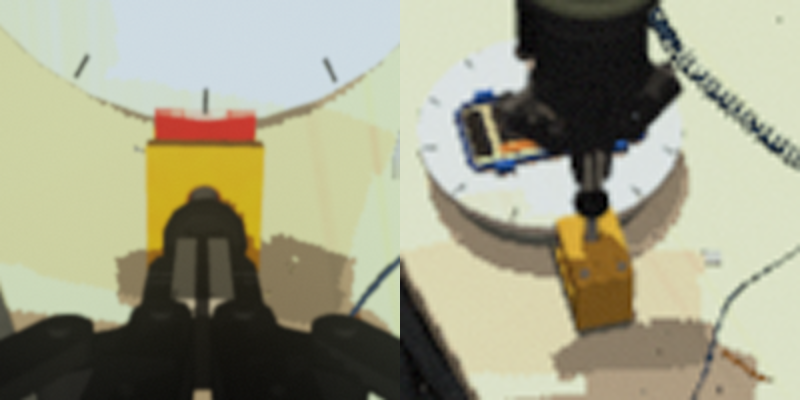

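The tongue sits centred in the fork and the shut fingertips are over the pin head. Now I'll press.

Emit:
drive_tool(
  increments=[
    [0,0,-0.007,0],
    [0,0,-0.006,0],
    [0,0,-0.005,0],
    [0,0,-0.004,0],
    [0,0,-0.004,0],
    [0,0,0,0],
  ],
)

```text
t: 10.62
tool_pos: [0.4863, -0.1121, 0.0637]
ee_rot: [-179.9, 0.0, 78.3]
wrist_force: [-0.9, 1.0, 0.2]
opening: -0.0004
gripper_force: 0.0
```

Emit:
drive_tool(
  increments=[
    [0,0,-0.004,0],
    [0,0,-0.004,0],
    [0,0,-0.003,0],
    [0,0,-0.003,0],
    [0,0,0,0],
  ],
)

```text
t: 11.03
tool_pos: [0.4863, -0.1121, 0.0499]
ee_rot: [-180.0, 0.0, 78.3]
wrist_force: [0.2, 0.5, 0.3]
opening: 0.0003
gripper_force: 0.0
```

```bash
python3 -c "
from h import *
snap('scene','sc4')
q=cv2.resize(cv2.imread('pics/sc4.png')[155:255,265:365],None,fx=5,fy=5,interpolation=cv2.INTER_CUBIC)
cv2.imwrite('pics/m4.png',q)
pts=np.array([np.r_[pt('sc4',u,v),v] for u in range(300,330) for v in range(192,225)]);q=pts[(pts[:,2]>.05)&(np.hypot(pts[:,0]-.487,pts[:,1]+.112)<.025)]
for k in sorted(set(q[:,3])): r=q[q[:,3]==k];print(int(k),len(r),r[:,:3].mean(0).round(3))
"
```

```text
192 13 [ 0.483 -0.124  0.17 ]
193 15 [ 0.483 -0.123  0.165]
194 16 [ 0.483 -0.122  0.16 ]
195 15 [ 0.485 -0.12   0.152]
196 18 [ 0.485 -0.118  0.146]
197 18 [ 0.484 -0.119  0.143]
198 18 [ 0.485 -0.118  0.139]
199 16 [ 0.485 -0.118  0.134]
200 14 [ 0.481 -0.118  0.132]
201 12 [ 0.482 -0.118  0.127]
202 11 [ 0.48  -0.119  0.125]
203 10 [ 0.482 -0.118  0.119]
204 10 [ 0.482 -0.116  0.112]
205 10 [ 0.482 -0.117  0.109]
206 10 [ 0.482 -0.117  0.105]
207 10 [ 0.482 -0.117  0.099]
208 9 [ 0.484 -0.117  0.095]
209 13 [ 0.487 -0.112  0.083]
210 14 [ 0.486 -0.11   0.077]
211 15 [ 0.486 -0.113  0.076]
212 16 [ 0.484 -0.113  0.073]
213 15 [ 0.484 -0.116  0.071]
214 17 [ 0.484 -0.116  0.066]
215 16 [ 0.485 -0.118  0.064]
216 15 [ 0.482 -0.121  0.063]
217 15 [ 0.48  -0.125  0.064]
218 11 [ 0.479 -0.127  0.063]
219 9 [ 0.477 -0.13   0.063]
220 4 [ 0.474 -0.133  0.063]
```

View pics/m4.png

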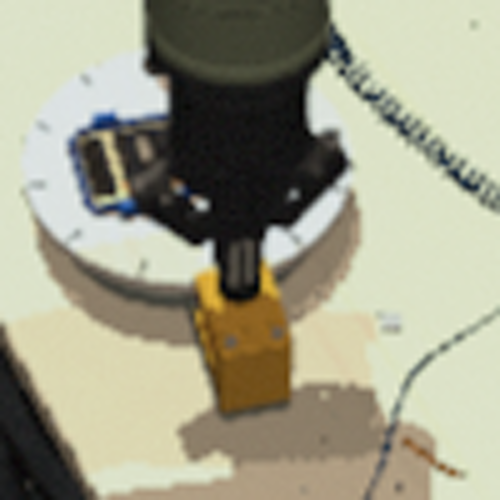

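The head is nearly on the fork. I'll keep going until the force rises.

Emit:
drive_tool(
  increments=[
    [0,0,-0.002,0],
    [0,0,-0.002,0],
    [0,0,0,0],
  ],
)

```text
t: 11.33
tool_pos: [0.4866, -0.1122, 0.0463]
ee_rot: [180.0, 0.0, 78.2]
wrist_force: [0.8, 0.3, 0.3]
opening: -0.0001
gripper_force: 0.0
```

Emit:
drive_tool(
  increments=[
    [0,0,-0.0015,0],
    [0,0,-0.0015,0],
    [0,0,0,0],
  ],
)

```text
t: 11.58
tool_pos: [0.4871, -0.1123, 0.0457]
ee_rot: [179.9, -0.0, 78.2]
wrist_force: [-9.3, 2.5, 60.6]
opening: -0.0001
gripper_force: 30.5
```

It stopped hard at 60 N at the home height, so I'll back off and verify.

Emit:
drive_tool(
  increments=[
    [0,0,0.005,0],
    [0,0,0.02,0],
    [0,0,0.035,0],
    [0,0,0.035,0],
    [0,0,0.035,0],
    [-0.01,0.03,0.02,0],
    [-0.01,0.03,0.01,0],
    [-0.01,0.03,0,0],
    [0,0,0,0],
    [0,0,0,0],
  ],
)

```text
t: 12.42
tool_pos: [0.4564, -0.0208, 0.2036]
ee_rot: [180.0, -0.0, 78.4]
wrist_force: [0.5, -0.6, -0.2]
opening: -0.0001
gripper_force: 0.0
```

```bash
python3 -c "
from h import *
snap('scene','sc5');snap('top','top5')
print(manip.state()['wrist_force'])
q=cv2.resize(cv2.imread('pics/sc5.png')[155:255,265:365],None,fx=4,fy=4,interpolation=cv2.INTER_CUBIC);p=cv2.resize(cv2.imread('pics/top5.png')[150:250,270:370],None,fx=4,fy=4,interpolation=cv2.INTER_CUBIC)
cv2.imwrite('pics/m5.png',np.hstack([q,p]))
for f,U,V in(('sc5',(300,330),(192,225)),('top5',(320,342),(196,220))):
  pts=np.array([np.r_[pt(f,u,v),v] for u in range(*U) for v in range(*V)]);q=pts[(pts[:,2]>.07)&(np.hypot(pts[:,0]-.487,pts[:,1]+.112)<.018)];print(f,len(q),q[:,:3].mean(0),np.percentile(q[:,2],[50,75,90,100]))
"
```

```text
[0.21790838 0.3479477  0.59348187]
sc5 59 [ 0.48527444 -0.11328557  0.07705591] [0.07760158 0.07859713 0.08058203 0.08355258]
top5 94 [ 0.48788261 -0.11023526  0.077135  ] [0.0776603  0.07941103 0.08053384 0.08200251]
```

View pics/m5.png

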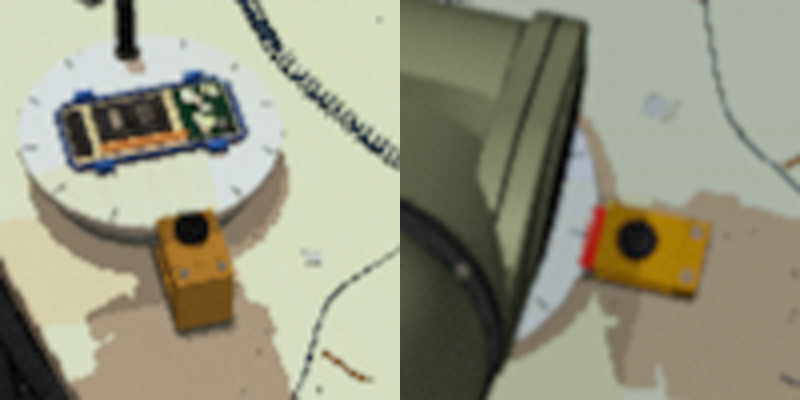

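The head top is at 77–78 mm, so the pin is home through the tongue, and the robot is clear.

```bash
python3 -c "
from plant import manip
print(manip.hand_in())"
```

```text
the job is handed in; nothing more can be done
None
```

The job is handed in: the tongue is clicked into the middle of the fork and the locking pin is pressed fully home (head at about 77–78 mm, 78 expected). I didn't touch the phone or move near the loose items; the first grip closed above the post and was redone lower, and the pin bottomed out at about 60 N on the shut fingertips.

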